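# Nest the cleaning cups and shut the drop-front tray

## Robot

A 6-joint arm with a two-finger parallel gripper is mounted at the origin on the work surface. World frame = base frame: x ahead of the robot, y to its left, z up, the work surface at z = 0. Lengths are in mm, angles in rad, forces in N, time in s.
With the tool pointing down it reaches from about 350 to 975 mm from the base axis. Payload 7.1 kg.
Tool frame: the origin (TCP) lies at the very end of the fingers, on their centre line; the grasp point (between the pads) lies 19 mm behind it; z points along the fingers, y is the line along which they close (so a half turn about z gives the same grasp; the last joint's range is limited). The gripper opens to 88 mm and grips with 3 to 60 N. Pads are 20 mm wide; open, the fingers measure 115 mm over their backs; the gripper's body (75 mm by 178 mm) begins 61 mm behind the grasp point.
Start: joints at [1.176, 0.423, 1.63, -0, 1.089, -0.019], TCP at [229.353, 581.379, 222.675] pointing down, gripper open.
Joint ranges: [-3, 3], [-0.9, 2.11], [0.09, 2.58], [-1.31, 4.45], [0.11, 2.69], [-2.54, 2.54]. Speed limits (rad/s): [2.39, 2.39, 3.01, 3.14, 3.14, 3.14].

## Interface

Orientations are given as a rotation vector (axis times angle).
In Python, from workcell import sensors, imaging, close_job gives the robot as it stands. The module is installed in compiled form; this text tells all that it offers.
- The arm moves only by the tool servo_tool, never from a script. Its argument "steps" is a list of rows, each a list of 3 entries, a list of its own where there are three numbers: the shift along the world's x, y, z in m, then the turn, a rotation vector about the world's x, y, z in degrees, then the opening, from -1 (shut) to 1 (fully open). A call has exactly 8 rows; each row shifts and turns the commanded pose from where the row before left it; what a row does not reach is not made up. A row lasts 1/12 s, in which the tool goes at most 41.7 mm and 7.16 degrees, less where a joint would pass 70% of its speed; a pose out of reach is approached as far as the arm can. A call is refused whole if a number of a shift passes 0.0417 or a number of a turn 7.16, either way. A call with a gripper value outside its range is refused whole. The fingers move at their own pace and stop on an object; the grip force is fixed at half the most. Time passes only in rows, so rows that do not move let the fingers close, or fill a call up. It gives the time, the measured TCP pose, the force, the opening and the grip force at its end, in the units of the state.
- sensors.get_obs(): the state, without advancing time (a new reading comes with each control period).
- imaging.get_image(name): name is "scene" or "top"; returns a dict with "color" (480x640x3 uint8, blue, green, red), "range_z" (480x640 float32, mm along the optical axis (not along the pixel's ray), 0 where there is no reading), "vertical_fov" (degrees; the focal length in pixels is half the picture's height over the tangent of half this angle, whatever the lens; pixels are square), "cx", "cy" (the principal point, pixels), "k1" (the pictures are not rectified: a ray, as slopes to the right and down, at radius r is drawn at 1 + k1 r^2 times it, then the intrinsics apply), "rvec" (rotation vector, rad) and "tvec" (3), from world to camera coordinates, as OpenCV has them. Camera axes: x right, y down, z forward; pixel columns grow to the right and rows downward; lengths in mm; the calibration is good to about 2 mm. A picture is of the moment at which its call begins.
- close_job(): hands the job in; it is judged then, once.
The state is a dict: "t": time; "qpos": joint angles; "qvel": joint speeds; "joint_torque": joint torques, N m; "ee_pos": TCP position; "orientation": TCP orientation; "ft_force": force on the tool from outside, world axes, zero at the start; "moment": the same for the moment, N m; "width": finger opening in mm; "grasp_force": force on a finger pad.
Only numpy, scipy, OpenCV 4.12 (cv2) and the standard library are available. Lean on these libraries where they do the work, as an engineer would, in place of code of your own. Each camera call takes 0.05 s, during which the arm holds its last target. There are 200 camera calls.

## Task

Nest the two loose steel cups into the steel cup standing in the green drop-front tray, so that all three stand fully home in one upright stack in the tray, and let go of them. Then swing the tray's yellow front flap up until it is shut. Leave everything else on the bench standing where it is.

Things in the scene. Friction and masses are not known exactly. Their poses are not given: they have to be found in the camera images.
- tray: green open-topped tray fixed to the bench, 200 (x) x 180 (y) x 60 mm high, floor 6 mm thick, walls 5 mm; origin at the centre of its underside on the bench, x towards its back wall, y along its width, z up. Its front (-x) side is the flap. Its heading differs between starts
- flap (a joint): angle of the tray's yellow front flap in rad: 0 shut (upright, against its stop), growing as it leans out towards the tray's -x side, at most 1.3. It starts leaning out at 0.4 to 0.7. Hinged along its lower edge; a stiff friction hinge, it stays where it is left and takes about 3 N at its upper edge to move. Its edge rises as it closes: raise the pushing fingers along with it, else friction drags on it
- flap_hinge (a point): middle of the flap's hinge line, 103 mm in front (-x) of the tray's origin and 10 mm above the bench; the hinge line runs along the tray's y
- flap_edge (a point): middle of the flap's upper edge, a round steel bar of radius 5 mm and 178 mm long with its centre 77 mm from the hinge line; the flap itself is 6 mm thick and 178 mm wide
- cup_base: loose steel cup standing upright in the tray on its 6 mm floor, same shape as cup_a. Origin under its centre, z up its axis. Nested fully home, the shoulder of the upper cup rests in the rim of the cup below and its origin stands 31 to 33 mm above that cup's origin, its collar clear above the lower rim
- cup_a: loose empty steel cup, upright on the bench, 82 mm high, 0.1 to 0.2 kg. Origin under its centre, z up its axis. Foot radius 20 mm, widening to 28 mm at 46 mm height, then a sloping shoulder to 33 mm at 56 mm, then a straight collar (66 mm across) up to the rim at 82 mm. Wall 2.5 mm
- cup_b: second loose steel cup, the same as cup_a in every way
- oil_jar: bystander: amber glass jar with black cap, radius 30 mm, 80 mm high; origin under its centre
- vee_block: bystander: dark steel vee block, 60 x 50 x 50 mm high; origin under its centre
- screwdriver: bystander: screwdriver lying on the bench, 170 mm long; origin near its middle, x along it
- brush: bystander: brush lying on the bench, 170 mm long; origin near its middle, x along it
- loupe: bystander: black eye loupe, 48 mm across, 45 mm high; origin under its centre
- brass_wheel: bystander: flat brass wheel with a hub, 90 mm across, 30 mm high; origin under its centre
There are look-alikes about, which are no part of the job. Leave any blue or pink look-alike of the cup_base alone. Leave any red look-alike of the cup_b alone.

How it is judged:
By the outcome, as a careful person would: the job done as asked, in the order asked, and still so for the second after the job is handed in, with the robot touching nothing.
It also fails if it takes over 72 s, if anything falls off the work surface, if the arm or the gripper's body presses on something with over 40 N, if the wrist force passes 120 N, or if a joint passes its speed limit or range.

## Working session

There is one attempt and no reset: what is moved stays moved. The work goes in short steps, Python scripts to look and compute and a tool call to move; the robot and the scene stay as the last step left them, time stands still between calls to the robot, and variables do not carry over. Pictures are saved under pics/ and viewed, at most 10 in all, crops included, and the job is handed in when it is done.

Besides the shell and the picture viewer there is one more tool, called after ">>>" as name(argument=value, ...) on one line, values as JSON. servo_tool: Moves the arm, as the interface text tells. Its arguments: {"type":"object","properties":{"steps":{"type":"array"}},"required":["steps"]}

```bash
mkdir -p pics; cat > h.py <<'E'
import numpy as np, cv2
from workcell import sensors, imaging
def snap(name,tag):
    d=imaging.get_image(name); np.savez(f'pics/{tag}.npz',**{k:np.asarray(v) for k,v in d.items()})
    cv2.imwrite(f'pics/{tag}.png',d['color']); return d
def load(tag):
    z=np.load(f'pics/{tag}.npz'); return {k:z[k] for k in z.files}
def cloud(d):
    H,W=d['range_z'].shape; f=H/2/np.tan(np.radians(float(d['vertical_fov']))/2); k=float(d['k1'])
    K=np.array([[f,0,float(d['cx'])],[0,f,float(d['cy'])],[0,0,1]])
    v,u=np.mgrid[:H,:W]; p=np.stack([u,v],-1).reshape(-1,1,2).astype(float)
    n=cv2.undistortPoints(p,K,np.array([k,0,0,0,0.])).reshape(H,W,2)
    z=d['range_z'].astype(float); c=np.dstack([n[...,0]*z,n[...,1]*z,z])
    R=cv2.Rodrigues(np.asarray(d['rvec'],float).ravel())[0]
    P=(c-np.asarray(d['tvec'],float).ravel())@R; P[z==0]=np.nan
    return P
E
python3 -c "
from h import *
for n in('scene','top'):
    d=snap(n,n+'0'); R=cv2.Rodrigues(np.asarray(d['rvec'],float).ravel())[0]; print(n,-R.T@np.ravel(d['tvec']),d['k1'],d['vertical_fov'])
print(sensors.get_obs())"
```

```text
scene [1069.40358112 -463.53713426  681.53307776] -0.07280827994038234 56.49697021099784
top [ 250.83513952  -22.44622442 1189.44637053] 0.01199672286453664 55.41340730770677
{'t': 0.1, 'qpos': array([ 1.17599694e+00,  4.23778034e-01,  1.63058013e+00, -2.22066358e-05,
        1.08858056e+00, -1.89726565e-02]), 'qvel': array([ 0.00113129, -0.00019861, -0.00270358, -0.00135186,  0.00125317,
        0.00194439]), 'joint_torque': array([ 5.54003745e-04, -5.45609021e+01, -2.74325395e+01,  6.45158929e-02,
        1.88664836e-02, -2.45821940e-05]), 'ee_pos': array([229.18159162, 580.94655811, 221.98406257]), 'orientation': array([-5.86814947e-01, -3.08603824e+00,  2.07549408e-03]), 'ft_force': array([0.45375022, 0.81677724, 1.10156894]), 'moment': array([-0.01588446, -0.03923761,  0.06416565]), 'grasp_force': 0.0, 'width': 87.74629913671981}
```

View pics/scene0.png

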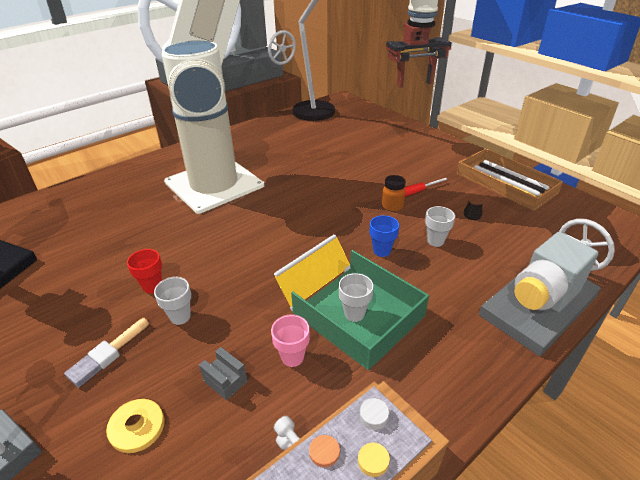

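View pics/top0.png

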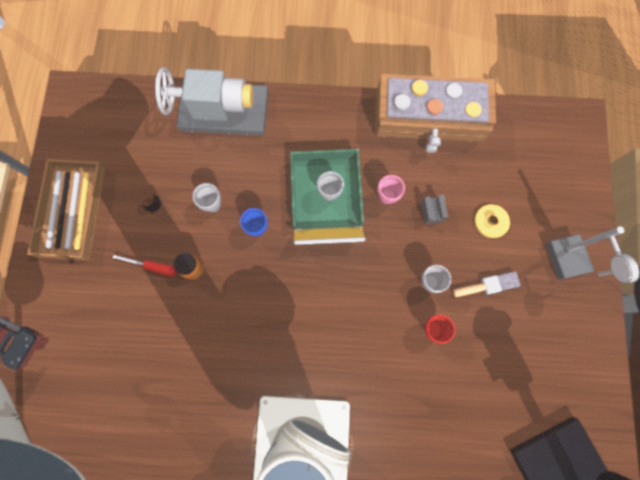

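The scene shows three steel cups: one in the tray at top (330,185), loose ones at top (207,197) and (437,279). The red, blue and pink look-alikes are at (440,329), (253,222) and (391,189). The yellow flap leans toward the robot.

```bash
cat >> h.py <<'E'
from scipy.optimize import least_squares
def rim(P,xy,zr,rad=50):
    """rim circle centre: points near xy with z within zr"""
    m=(np.hypot(P[...,0]-xy[0],P[...,1]-xy[1])<rad)&(abs(P[...,2]-zr)<6)
    q=P[m]
    s=least_squares(lambda c:np.hypot(q[:,0]-c[0],q[:,1]-c[1])-31.8,xy,loss='soft_l1')
    return s.x.round(1),len(q),np.median(q[:,2]).round(1),np.abs(s.fun).mean().round(2)
E
python3 -c "
from h import *
T=cloud(load('top0'));S=cloud(load('scene0'))
for n,(u,v),z in(('base',(330,185),88),('a207',(207,197),82),('b437',(437,279),82),('blue',(253,222),82),('pink',(391,189),82),('red',(440,329),82)):
    p=T[v-18:v+18,u-18:u+18]; zz=p[...,2]; c=np.nanmean(p[zz>70],0) if (zz>70).any() else np.nanmean(p.reshape(-1,3),0)
    print(n,c.round(),np.nanmax(zz).round(1),rim(T,c[:2],z),rim(S,c[:2],z))
for n,(u,v) in dict(jar=(187,264),vee=(433,209),loupe=(151,204),wheel=(493,221),brush=(488,285),lampbase=(570,257),tl=(293,153),tr=(358,152),bl=(293,226),br=(361,224),fl=(297,240),fr=(363,238),boxr=(380,118),knob=(432,140),chuck=(240,95)).items(): print(n,T[v,u].round())
d=load('top0')
m=cv2.inRange(cv2.cvtColor(d['color'],cv2.COLOR_BGR2HSV),(55,60,30),(90,255,255))>0
m[:140]=0;m[235:]=0;m[:,:280]=0;m[:,370:]=0
q=T[m&(T[...,2]>56)&(T[...,2]<66)][:,:2]
print(len(q),cv2.minAreaRect(q.astype(np.float32)))
d=load('scene0');hs=cv2.cvtColor(d['color'],cv2.COLOR_BGR2HSV)
m=cv2.inRange(hs,(20,120,100),(35,255,255))>0
m[:235]=0;m[305:]=0;m[:,:270]=0;m[:,355:]=0
q=S[m];q=q[np.isfinite(q[:,0])];c=q.mean(0);w,V=np.linalg.eigh(np.cov((q-c).T));print('flap',len(q),c,V[:,0],V[:,2],w,q.min(0),q.max(0))
"
```

```text
base [641. -33.  82.] 92.0 (array([640. , -32.2]), 107, np.float64(86.6), np.float64(0.75)) (array([639.2, -34.4]), 221, np.float64(86.0), np.float64(0.88))
a207 [592. 281.  79.] 85.4 (array([591.8, 280.9]), 108, np.float64(80.5), np.float64(0.98)) (array([590.7, 279.4]), 164, np.float64(80.0), np.float64(1.4))
b437 [ 417. -307.   79.] 86.4 (array([ 416.7, -306.2]), 111, np.float64(81.4), np.float64(0.78)) (array([ 415.1, -306.1]), 230, np.float64(79.9), np.float64(1.09))
blue [534. 155.  79.] 87.3 (array([533. , 154.4]), 100, np.float64(81.1), np.float64(0.77)) (array([532.2, 153. ]), 158, np.float64(79.8), np.float64(1.06))
pink [ 644. -191.   79.] 85.8 (array([ 642. , -190.5]), 109, np.float64(81.1), np.float64(0.83)) (array([ 641.2, -190.2]), 258, np.float64(80.1), np.float64(0.91))
red [ 297. -316.   79.] 86.2 (array([ 297.1, -314.9]), 117, np.float64(80.8), np.float64(0.79)) (array([ 295.6, -314.6]), 183, np.float64(79.6), np.float64(1.13))
jar [415. 306.  79.]
vee [ 607. -309.   29.]
loupe [573. 432.  39.]
wheel [ 592. -476.    1.]
brush [ 416. -451.   20.]
lampbase [ 499. -655.   36.]
tl [728.  68.  64.]
tr [ 742. -103.   63.]
bl [535.  55.  47.]
br [ 553. -120.   37.]
fl [492.  41.  77.]
fr [ 507. -123.   76.]
boxr [ 828. -154.   92.]
knob [ 778. -293.   82.]
chuck [853. 211. 125.]
202 ((643.6852416992188, -22.33458709716797), (198.02880859375, 177.85968017578125), 6.3505940437316895)
flap 2300 [518.58182486 -40.06282563  42.9160734 ] [0.80602314 0.08771006 0.58534917] [ 0.08469158 -0.99587364  0.03260408] [   3.88036546  417.59906506 2549.35097502] [ 488.4155712  -127.36118447    9.36712906] [566.7517184   52.4148344   73.17344331]
```

>>> servo_tool(steps=[[[0.0258,-0.0215,0],[0,0,0],1],[[0.0258,-0.0215,0],[0,0,0],1],[[0.0258,-0.0215,0],[0,0,0],1],[[0.0258,-0.0215,0],[0,0,0],1],[[0.0258,-0.0215,0],[0,0,0],1],[[0.0258,-0.0215,0],[0,0,0],1],[[0.0258,-0.0215,0],[0,0,0],1],[[0.0258,-0.0215,0],[0,0,0],1]])

```text
t: 0.77
ee_pos: [436.6, 408.0, 222.4]
orientation: [-0.587, -3.086, 0.001]
ft_force: [0.4, 0.7, 0.0]
width: 87.7
grasp_force: 0.0
```

>>> servo_tool(steps=[[[0.0258,-0.0215,0],[0,0,0],1],[[0.0258,-0.0215,0],[0,0,0],1],[[0.0258,-0.0215,0],[0,0,0],1],[[0.0258,-0.0215,0],[0,0,0],1],[[0.0258,-0.0215,0],[0,0,0],1],[[0.0258,-0.0215,0],[0,0,0],1],[[0,0,-0.02],[0,0,0],1],[[0,0,-0.02],[0,0,0],1]])

```text
t: 1.43
ee_pos: [592.8, 279.0, 183.0]
orientation: [0.591, 3.083, 0.002]
ft_force: [-0.3, 0.1, -0.0]
width: 87.9
grasp_force: 0.0
```

>>> servo_tool(steps=[[[-0.001,0.001,-0.02],[0,0,0],1],[[0,0,-0.02],[0,0,0],1],[[0,0,-0.02],[0,0,0],1],[[0,0,-0.02],[0,0,0],1],[[0,0,-0.02],[0,0,0],1],[[0,0,-0.015],[0,0,0],1],[[0,0,-0.011],[0,0,0],1],[[0,0,0],[0,0,0],-1]])

```text
t: 2.1
ee_pos: [587.8, 280.6, 53.9]
orientation: [-0.586, -3.083, 0.004]
ft_force: [-0.3, -0.5, 0.1]
width: 83.9
grasp_force: 0.0
```

>>> servo_tool(steps=[[[0,0,0],[0,0,0],-1],[[0,0,0],[0,0,0],-1],[[0,0,0],[0,0,0],-1],[[0,0,0],[0,0,0],-1],[[0,0,0],[0,0,0],-1],[[0,0,0],[0,0,0],-1],[[0,0,0],[0,0,0],-1],[[0,0,0],[0,0,0],-1]])

```text
t: 2.77
ee_pos: [590.3, 281.7, 57.7]
orientation: [0.586, 3.085, 0.002]
ft_force: [-0.5, -0.4, 5.5]
width: 66.0
grasp_force: 30.0
```

>>> servo_tool(steps=[[[0,0,0.015],[0,0,0],-1],[[0,0,0.025],[0,0,0],-1],[[0,0,0.025],[0,0,0],-1],[[0,0,0.025],[0,0,0],-1],[[0,0,0.025],[0,0,0],-1],[[0.005,-0.025,0.008],[0,0,0],-1],[[0.005,-0.03,0],[0,0,0],-1],[[0.005,-0.03,0],[0,0,0],-1]])

```text
t: 3.43
ee_pos: [604.7, 196.1, 181.6]
orientation: [0.584, 3.085, 0.001]
ft_force: [0.1, -0.4, -2.5]
width: 66.3
grasp_force: 30.0
```

>>> servo_tool(steps=[[[0.005,-0.03,0],[0,0,0],-1],[[0.005,-0.03,0],[0,0,0],-1],[[0.005,-0.03,0],[0,0,0],-1],[[0.005,-0.03,0],[0,0,0],-1],[[0.005,-0.03,0],[0,0,0],-1],[[0.005,-0.03,0],[0,0,0],-1],[[0.004,-0.03,0],[0,0,0],-1],[[0,-0.02,0],[0,0,0],-1]])

```text
t: 4.1
ee_pos: [638.7, -36.3, 180.4]
orientation: [0.589, 3.086, -0.001]
ft_force: [1.2, 0.2, -1.2]
width: 66.4
grasp_force: 30.0
```

```bash
python3 -c "
from h import *
snap('scene','scene1');S=cloud(load('scene1'));o=sensors.get_obs();e=o['ee_pos'];print(e,o['orientation'],o['ft_force'],o['width'])
for z in (e[2]-57+82,): print(rim(S,e[:2],z))
print(rim(S,(639.5,-33.5),86.5))
"
```

```text
[638.39281744 -38.87999823 180.2689519 ] [ 5.90789208e-01  3.08525241e+00 -2.78184271e-03] [ 0.67086822 -2.07816443 -1.34432989] 66.29676186108348
(array([639.5, -38.4]), 324, np.float64(203.1), np.float64(2.52))
(array([639.4, -34.4]), 199, np.float64(85.6), np.float64(0.83))
```

View pics/scene1.png

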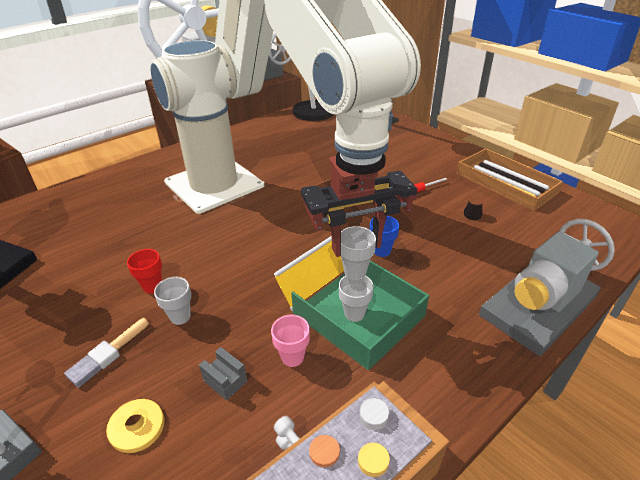

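The held steel cup (scene 358,245) hangs upright just above the base cup (356,295). I'll shift 4 mm in +y and lower it.

>>> servo_tool(steps=[[[0.0005,0.004,-0.01],[0,0,0],-1],[[0,0,-0.015],[0,0,0],-1],[[0,0,-0.015],[0,0,0],-1],[[0,0,-0.015],[0,0,0],-1],[[0,0,-0.015],[0,0,0],-1],[[0,0,-0.006],[0,0,0],-1],[[0,0,-0.004],[0,0,0],-1],[[0,0,0],[0,0,0],-1]])

```text
t: 4.82
ee_pos: [638.5, -28.7, 98.9]
orientation: [-0.585, -3.085, 0.0]
ft_force: [-0.8, -0.5, -0.9]
width: 66.3
grasp_force: 30.0
```

>>> servo_tool(steps=[[[0,0,-0.001],[0,0,0],-1],[[0,0,-0.001],[0,0,0],-1],[[0,0,-0.001],[0,0,0],-1],[[0,0,0],[0,0,0],-1],[[0,0,0],[0,0,0],-1],[[0,0,0],[0,0,0],-1],[[0,0,0],[0,0,0],-1],[[0,0,0],[0,0,0],-1]])

```text
t: 5.48
ee_pos: [639.1, -29.7, 96.8]
orientation: [0.587, 3.086, 0.0]
ft_force: [-0.1, -0.5, -0.7]
width: 66.0
grasp_force: 30.0
```

>>> servo_tool(steps=[[[0.0005,-0.002,0],[0,0,0],-1],[[0,-0.002,0],[0,0,0],-1],[[0,0,-0.001],[0,0,0],-1],[[0,0,-0.001],[0,0,0],-1],[[0,0,-0.001],[0,0,0],-1],[[0,0,0],[0,0,0],-1],[[0,0,0],[0,0,0],-1],[[0,0,0],[0,0,0],-1]])

```text
t: 6.15
ee_pos: [640.3, -33.6, 94.9]
orientation: [0.587, 3.085, 0.0]
ft_force: [-1.1, 0.5, 7.1]
width: 66.1
grasp_force: 30.0
```

>>> servo_tool(steps=[[[0,0,-0.001],[0,0,0],-1],[[0,0,0],[0,0,0],-1],[[0,0,0],[0,0,0],0.9],[[0,0,0],[0,0,0],1],[[0,0,0],[0,0,0],1],[[0,0,0],[0,0,0],1],[[0,0,0],[0,0,0],1],[[0,0,0],[0,0,0],1]])

```text
t: 6.82
ee_pos: [639.4, -33.7, 92.4]
orientation: [-0.587, -3.086, 0.0]
ft_force: [-0.4, -0.2, 0.8]
width: 87.6
grasp_force: 0.0
```

>>> servo_tool(steps=[[[0,0,0.01],[0,0,0],1],[[0,0,0.02],[0,0,0],1],[[0,0,0.025],[0,0,0],1],[[0,0,0.025],[0,0,0],1],[[-0.02,-0.02,0.01],[0,0,0],1],[[-0.028,-0.03,0],[0,0,0],1],[[-0.028,-0.03,0],[0,0,0],1],[[-0.028,-0.03,0],[0,0,0],1]])

```text
t: 7.48
ee_pos: [534.7, -144.3, 183.8]
orientation: [0.585, 3.085, -0.0]
ft_force: [0.3, -0.8, 0.6]
width: 87.6
grasp_force: 0.0
```

>>> servo_tool(steps=[[[-0.02,-0.03,0],[0,0,0],1],[[-0.02,-0.03,0],[0,0,0],1],[[-0.02,-0.03,0],[0,0,0],1],[[-0.02,-0.03,0],[0,0,0],1],[[-0.02,-0.03,0],[0,0,0],1],[[-0.02,-0.015,0],[0,0,0],1],[[0,0,0],[0,0,0],1],[[0,0,0],[0,0,0],1]])

```text
t: 8.15
ee_pos: [415.0, -309.4, 183.3]
orientation: [0.591, 3.085, -0.0]
ft_force: [0.2, -0.1, -0.4]
width: 87.6
grasp_force: 0.0
```

```bash
python3 -c "
from h import *
for n in('top','scene'):
    S=cloud(snap(n,n+'2'))
    print(rim(S,(639.5,-33.5),120),rim(S,(639.5,-33.5),88),rim(S,(416,-306),81))
print(sensors.get_obs()['ee_pos'])
"
```

```text
(array([639.5, -32.1]), 101, np.float64(118.1), np.float64(0.81)) (array([637.6, -32.7]), 131, np.float64(87.9), np.float64(2.14)) (array([ 416.6, -306.7]), 46, np.float64(80.3), np.float64(0.86))
(array([638.8, -34. ]), 194, np.float64(117.5), np.float64(0.87)) (array([640.1, -35.1]), 330, np.float64(87.3), np.float64(1.85)) (array([ 415.2, -306.2]), 253, np.float64(79.6), np.float64(1.1))
[ 416.15325655 -308.35994747  183.14606823]
```

>>> servo_tool(steps=[[[0,0.002,-0.02],[0,0,0],1],[[0,0,-0.02],[0,0,0],1],[[0,0,-0.02],[0,0,0],1],[[0,0,-0.02],[0,0,0],1],[[0,0,-0.02],[0,0,0],1],[[0,0,-0.015],[0,0,0],1],[[0,0,-0.011],[0,0,0],1],[[0,0,0],[0,0,0],1]])

```text
t: 8.92
ee_pos: [415.4, -305.0, 54.8]
orientation: [-0.584, -3.084, -0.002]
ft_force: [-0.7, 0.1, -1.2]
width: 87.8
grasp_force: 0.0
```

>>> servo_tool(steps=[[[0,0,0],[0,0,0],-1],[[0,0,0],[0,0,0],-1],[[0,0,0],[0,0,0],-1],[[0,0,0],[0,0,0],-1],[[0,0,0],[0,0,0],-1],[[0,0,0],[0,0,0],-1],[[0,0,0],[0,0,0],-1],[[0,0,0],[0,0,0],-1]])

```text
t: 9.58
ee_pos: [416.2, -307.0, 57.6]
orientation: [0.587, 3.085, -0.001]
ft_force: [0.8, 0.8, 6.9]
width: 64.6
grasp_force: 29.9
```

>>> servo_tool(steps=[[[0,0,0.015],[0,0,0],-1],[[0,0,0.025],[0,0,0],-1],[[0,0,0.025],[0,0,0],-1],[[0,0,0.025],[0,0,0],-1],[[0,0,0.025],[0,0,0],-1],[[0,0,0.025],[0,0,0],-1],[[0,0,0.02],[0,0,0],-1],[[0,0,0],[0,0,0],-1]])

```text
t: 10.25
ee_pos: [417.2, -308.0, 220.5]
orientation: [0.586, 3.08, -0.005]
ft_force: [0.0, -0.7, -0.8]
width: 64.3
grasp_force: 29.8
```

```bash
python3 -c "
from h import *
d=snap('scene','scene3');S=cloud(d);o=sensors.get_obs();e=o['ee_pos'];print(e,o['ft_force'],o['moment'],o['width'])
print(rim(S,e[:2],e[2]-57+82))
m=(np.hypot(S[...,0]-e[0],S[...,1]-e[1])<70)&(S[...,2]>120)&(S[...,2]<260);v,u=np.where(m);print(u.min(),u.max(),v.min(),v.max())
a,b=int(v.mean()),int(u.mean());a=max(a,90);b=max(b,100)
cv2.imwrite('pics/c3.png',cv2.resize(d['color'][a-80:a+80,b-100:b+100],None,fx=4,fy=3.7))
"
```

```text
[ 416.33771078 -307.39187551  218.37348242] [ 0.03020198 -0.35717034 -1.91909454] [-0.02816853 -0.04990252 -0.00369588] 64.39874552583694
(array([ 415.8, -308.4]), 452, np.float64(242.5), np.float64(1.82))
120 176 209 264
```

View pics/c3.png

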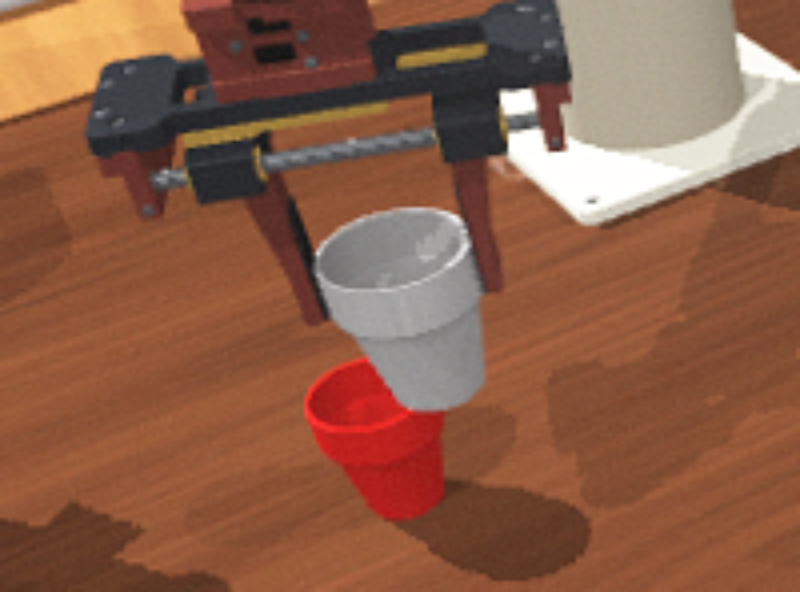

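The held cup (crop 400,300) leans like the red cup below it, so it looks upright by eye. The width of 64.4 is odd, so I'll check the tilt numerically.

```bash
python3 -c "
from h import *
def tilt(tag,xy,z0):
    d=load(tag);S=cloud(d);hs=cv2.cvtColor(d['color'],cv2.COLOR_BGR2HSV)
    # near outer surface of collar + body: model fit with origin & tilt
    m=(np.hypot(S[...,0]-xy[0],S[...,1]-xy[1])<40)&(S[...,2]>z0+2)&(S[...,2]<z0+88)&(hs[...,1]<60)
    q=S[m]
    prof=np.array([[0,20],[46,28],[56,33],[82,33]])
    def res(p):
        ax=np.array([p[3],p[4],1]);ax/=np.linalg.norm(ax);w=q-[p[0],p[1],p[2]];h=w@ax;r=np.linalg.norm(w-h[:,None]*ax,axis=1)
        Ro=np.interp(h,prof[:,0],prof[:,1]);a=r-Ro;b=r-(Ro-2.5)
        out=np.where(abs(a)<abs(b),a,b)
        return np.where(h>82,np.hypot(out,h-82),out)
    s=least_squares(res,[xy[0],xy[1],z0,0,0],loss='soft_l1',x_scale=[1,1,1,.03,.03]);print(len(q),s.x.round(3),abs(s.fun).mean().round(2))
tilt('scene0',(416,-306),0)
tilt('scene3',(416,-308),162)
tilt('scene1',(639,-37),123)
"
```

```text
1276 [ 4.1618e+02 -3.0417e+02  1.7820e+00 -1.5000e-02 -3.0000e-02] 0.66
1741 [ 4.16569e+02 -3.06724e+02  1.63558e+02 -1.70000e-02 -1.50000e-02] 0.63
1521 [ 6.38692e+02 -3.75530e+01  1.24359e+02  5.00000e-03 -5.00000e-03] 0.62
```

>>> servo_tool(steps=[[[0.0223,0.0274,0],[0,0,0],-1],[[0.0223,0.0274,0],[0,0,0],-1],[[0.0223,0.0274,0],[0,0,0],-1],[[0.0223,0.0274,0],[0,0,0],-1],[[0.0223,0.0274,0],[0,0,0],-1],[[0.0223,0.0274,0],[0,0,0],-1],[[0.0223,0.0274,0],[0,0,0],-1],[[0.0223,0.0274,0],[0,0,0],-1]])

```text
t: 10.97
ee_pos: [593.6, -85.8, 214.3]
orientation: [-0.586, -3.083, 0.0]
ft_force: [0.9, -0.2, -1.2]
width: 64.8
grasp_force: 29.8
```

>>> servo_tool(steps=[[[0.0223,0.0274,0],[0,0,0],-1],[[0.0223,0.0274,0],[0,0,0],-1],[[0,0,0],[0,0,0],-1],[[0,0,0],[0,0,0],-1],[[0,0,0],[0,0,0],-1],[[0,0,-0.01],[0,0,0],-1],[[0,0,-0.01],[0,0,0],-1],[[0,0,0],[0,0,0],-1]])

```text
t: 11.63
ee_pos: [636.3, -33.5, 193.7]
orientation: [-0.588, -3.081, 0.001]
ft_force: [-0.6, 0.6, -2.1]
width: 64.1
grasp_force: 29.8
```

```bash
python3 -c "
from workcell import sensors
o=sensors.get_obs();print(o['ee_pos'],o['ft_force'],o['width'])"
```

```text
[636.28191617 -33.54099591 193.66483611] [-0.56390847  0.56236644 -2.14365499] 64.08631997954639
```

>>> servo_tool(steps=[[[0.002,0,-0.01],[0,0,0],-1],[[0,0,-0.012],[0,0,0],-1],[[0,0,-0.012],[0,0,0],-1],[[0,0,-0.012],[0,0,0],-1],[[0,0,-0.01],[0,0,0],-1],[[0,0,-0.005],[0,0,0],-1],[[0,0,0],[0,0,0],-1],[[0,0,0],[0,0,0],-1]])

```text
t: 12.3
ee_pos: [640.5, -32.5, 135.3]
orientation: [-0.587, -3.086, 0.0]
ft_force: [-0.2, 0.2, -1.6]
width: 64.6
grasp_force: 29.8
```

>>> servo_tool(steps=[[[0,0,-0.001],[0,0,0],-1],[[0,0,-0.001],[0,0,0],-1],[[0,0,0],[0,0,0],-1],[[0,0,0],[0,0,0],-1],[[0,0,0],[0,0,0],-1],[[0,0,0],[0,0,0],-1],[[0,0,0],[0,0,0],-1],[[0,0,0],[0,0,0],-1]])

```text
t: 12.97
ee_pos: [640.6, -32.6, 133.8]
orientation: [0.587, 3.086, 0.0]
ft_force: [0.4, -0.6, -1.2]
width: 64.5
grasp_force: 29.8
```

>>> servo_tool(steps=[[[-0.001,-0.001,-0.001],[0,0,0],-1],[[0,0,-0.001],[0,0,0],-1],[[0,0,-0.001],[0,0,0],-1],[[0,0,-0.001],[0,0,0],-1],[[0,0,-0.001],[0,0,0],-1],[[0,0,0],[0,0,0],-1],[[0,0,0],[0,0,0],-1],[[0,0,0],[0,0,0],-1]])

```text
t: 13.63
ee_pos: [639.6, -33.6, 128.7]
orientation: [0.587, 3.086, 0.0]
ft_force: [0.0, -0.5, -1.5]
width: 64.5
grasp_force: 29.8
```

>>> servo_tool(steps=[[[0,0,-0.001],[0,0,0],-1],[[0,0,-0.001],[0,0,0],-1],[[0,0,-0.001],[0,0,0],-1],[[0,0,0],[0,0,0],-1],[[0,0,0],[0,0,0],-1],[[0,0,0],[0,0,0],-1],[[0,0,0],[0,0,0],-1],[[0,0,0],[0,0,0],-1]])

```text
t: 14.3
ee_pos: [640.3, -33.6, 126.5]
orientation: [0.587, 3.085, 0.0]
ft_force: [-0.0, 1.2, 5.8]
width: 64.5
grasp_force: 29.9
```

Contact. A slight press, then release, rise, and check.

>>> servo_tool(steps=[[[0,0,-0.001],[0,0,0],-1],[[0,0,0],[0,0,0],-1],[[0,0,0],[0,0,0],0.9],[[0,0,0],[0,0,0],1],[[0,0,0],[0,0,0],1],[[0,0,0],[0,0,0],1],[[0,0,0],[0,0,0],1],[[0,0,0],[0,0,0],1]])

```text
t: 14.97
ee_pos: [639.3, -33.6, 124.4]
orientation: [-0.587, -3.086, 0.0]
ft_force: [-0.0, -0.3, 0.6]
width: 87.6
grasp_force: 0.0
```

>>> servo_tool(steps=[[[0,0,0.01],[0,0,0],1],[[0,0,0.02],[0,0,0],1],[[0,0,0.025],[0,0,0],1],[[0,0,0.025],[0,0,0],1],[[-0.025,0,0.01],[0,0,0],1],[[-0.035,0,0],[0,0,5],1],[[-0.035,0,0],[0,0,7],1],[[-0.035,0,0],[0,0,7],1]])

```text
t: 15.63
ee_pos: [508.3, -33.6, 215.5]
orientation: [0.06, 3.14, -0.0]
ft_force: [-0.0, -0.7, 0.7]
width: 87.6
grasp_force: 0.0
```

>>> servo_tool(steps=[[[-0.03,0,0],[0,0,7],-1],[[-0.02,0,0],[0,0,2],-1],[[-0.01,0,0],[0,0,0],-1],[[0,0,0],[0,0,0],-1],[[0,0,0],[0,0,0],-1],[[0,0,0],[0,0,0],-1],[[0,0,0],[0,0,0],-1],[[0,0,0],[0,0,0],-1]])

```text
t: 16.3
ee_pos: [450.6, -33.6, 214.6]
orientation: [-0.177, 3.136, -0.0]
ft_force: [-0.2, 0.8, 0.6]
width: 38.1
grasp_force: 0.0
```

```bash
python3 -c "
from h import *
d=snap('scene','scene4');S=cloud(d)
print(rim(S,(639.5,-33.5),151),rim(S,(639.5,-33.5),118),rim(S,(639.5,-33.5),86))
o=sensors.get_obs();print(o['ee_pos'],o['width'],cv2.Rodrigues(o['orientation'])[0].round(3),o['qpos'].round(2))
m=cv2.inRange(cv2.cvtColor(d['color'],cv2.COLOR_BGR2HSV),(20,120,100),(35,255,255))>0
m[:235]=0;m[305:]=0;m[:,:270]=0;m[:,355:]=0
q=S[m];q=q[np.isfinite(q[:,0])];c=q.mean(0);print(c,np.linalg.eigh(np.cov((q-c).T))[1][:,0])
"
```

```text
(array([638.5, -34.1]), 250, np.float64(149.0), np.float64(0.85)) (array([639.8, -35. ]), 351, np.float64(117.8), np.float64(2.0)) (array([638.9, -34. ]), 159, np.float64(85.9), np.float64(0.84))
[450.33700638 -33.61937111 214.52710259] 34.176427202117814 [[-0.994 -0.112 -0.   ]
 [-0.112  0.994  0.   ]
 [ 0.     0.    -1.   ]] [-0.1   0.18  2.01  0.    0.96 -1.78]
[518.21484451 -45.06278242  44.10982078] [0.80597656 0.08915224 0.5851954 ]
```

View pics/scene4.png

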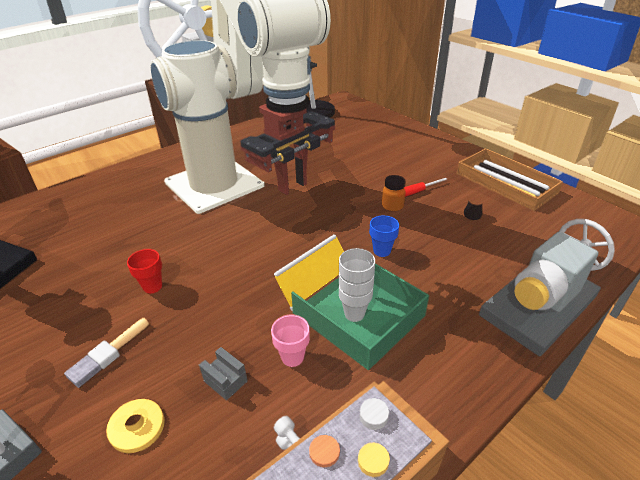

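Picture: the three cups stand nested at scene (356,285), rims stepping 31.5 mm. The flap is still open at about 0.62 rad, with its edge running from (277,270) to (336,237).

>>> servo_tool(steps=[[[0,-0.001,-0.02],[0,0,0],-1],[[0,-0.001,-0.02],[0,0,0],-1],[[0,-0.001,-0.02],[0,0,0],-1],[[0,-0.001,-0.02],[0,0,0],-1],[[0,-0.001,-0.02],[0,0,0],-1],[[0,-0.001,-0.02],[0,0,0],-1],[[0,-0.001,-0.02],[0,0,0],-1],[[0,0,-0.014],[0,0,0],-1]])

```text
t: 17.02
ee_pos: [449.3, -40.7, 58.9]
orientation: [0.177, -3.135, -0.0]
ft_force: [-0.1, -0.4, -1.4]
width: 0.4
grasp_force: 0.0
```

>>> servo_tool(steps=[[[0.006,0.0006,0],[0,0,0],-1],[[0.006,0.0006,0],[0,0,0],-1],[[0.006,0.0006,0],[0,0,0],-1],[[0.005,0.0005,0],[0,0,0],-1],[[0.003,0.0003,0],[0,0,0],-1],[[0.002,0.0002,0],[0,0,0],-1],[[0.002,0.0002,0],[0,0,0],-1],[[0,0,0],[0,0,0],-1]])

```text
t: 17.68
ee_pos: [477.6, -37.5, 60.8]
orientation: [0.177, -3.133, -0.001]
ft_force: [-6.6, -1.3, 4.1]
width: 0.2
grasp_force: 3.0
```

>>> servo_tool(steps=[[[0.003,0.0003,0.0022],[0,0,0],-1],[[0.003,0.0003,0.002],[0,0,0],-1],[[0.003,0.0003,0.0018],[0,0,0],-1],[[0.003,0.0003,0.0016],[0,0,0],-1],[[0.003,0.0003,0.0014],[0,0,0],-1],[[0.003,0.0003,0.0012],[0,0,0],-1],[[0.003,0.0003,0.0011],[0,0,0],-1],[[0.003,0.0003,0.001],[0,0,0],-1]])

```text
t: 18.35
ee_pos: [502.6, -35.1, 73.2]
orientation: [0.177, -3.135, -0.0]
ft_force: [-4.1, 0.7, 2.6]
width: 0.6
grasp_force: 2.1
```

>>> servo_tool(steps=[[[0.003,0.0003,0.0008],[0,0,0],-1],[[0.003,0.0003,0.0006],[0,0,0],-1],[[0.003,0.0003,0.0006],[0,0,0],-1],[[0.002,0.0002,0.0003],[0,0,0],-1],[[0.002,0.0002,0.0003],[0,0,0],-1],[[0.001,0.0001,0.0001],[0,0,0],-1],[[0,0,0],[0,0,0],-1],[[0,0,0],[0,0,0],-1]])

```text
t: 19.02
ee_pos: [518.1, -33.8, 75.7]
orientation: [-0.177, 3.136, -0.0]
ft_force: [-1.1, 0.2, 0.8]
width: 0.4
grasp_force: 0.4
```

>>> servo_tool(steps=[[[0.002,0.0002,0.0002],[0,0,0],-1],[[0.002,0.0002,0.0002],[0,0,0],-1],[[0.002,0.0002,0.0001],[0,0,0],-1],[[0.001,0.0001,0],[0,0,0],-1],[[0.001,0.0001,0],[0,0,0],-1],[[0,0,0],[0,0,0],-1],[[0,0,0],[0,0,0],-1],[[0,0,0],[0,0,0],-1]])

```text
t: 19.68
ee_pos: [522.4, -33.1, 75.7]
orientation: [0.177, -3.13, -0.001]
ft_force: [-11.5, -2.2, 7.3]
width: 0.4
grasp_force: 5.6
```

>>> servo_tool(steps=[[[0.001,0.0001,0],[0,0,0],-1],[[0.001,0.0001,0],[0,0,0],-1],[[0,0,0],[0,0,0],-1],[[0,0,0],[0,0,0],-1],[[0,0,0],[0,0,0],-1],[[0,0,0],[0,0,0],-1],[[0,0,0],[0,0,0],-1],[[0,0,0],[0,0,0],-1]])

```text
t: 20.35
ee_pos: [522.5, -33.0, 75.5]
orientation: [0.177, -3.126, -0.001]
ft_force: [-16.3, -3.2, 12.7]
width: 0.3
grasp_force: 8.5
```

>>> servo_tool(steps=[[[-0.005,0,0],[0,0,0],-1],[[-0.02,-0.002,0],[0,0,0],-1],[[-0.03,0,0.02],[0,0,0],-1],[[-0.03,0,0.03],[0,0,0],-1],[[-0.03,0,0.03],[0,0,0],-1],[[-0.03,0,0.03],[0,0,0],-1],[[0,0,0],[0,0,0],-1],[[0,0,0],[0,0,0],-1]])

```text
t: 21.02
ee_pos: [385.6, -35.0, 186.5]
orientation: [-0.176, 3.13, -0.002]
ft_force: [-0.2, -0.9, 0.3]
width: 0.6
grasp_force: 0.0
```

```bash
python3 -c "
from h import *
d=snap('scene','scene5');S=cloud(d)
print(rim(S,(639.5,-33.5),151),rim(S,(639.5,-33.5),86))
m=cv2.inRange(cv2.cvtColor(d['color'],cv2.COLOR_BGR2HSV),(20,120,80),(35,255,255))>0
m[:220]=0;m[315:]=0;m[:,:270]=0;m[:,365:]=0
q=S[m];q=q[np.isfinite(q[:,0])];c=q.mean(0);w,V=np.linalg.eigh(np.cov((q-c).T));print(len(q),c,V[:,0],w)
cv2.imwrite('pics/c5.png',cv2.resize(d['color'][200:380,240:460],None,fx=3.5,fy=3.3))
"
```

```text
(array([638.6, -34.3]), 246, np.float64(149.2), np.float64(0.89)) (array([638.9, -34. ]), 159, np.float64(86.0), np.float64(0.89))
1216 [542.94046927 -48.88190858  51.59595582] [ 0.9945737   0.10401349 -0.002086  ] [9.88019033e-01 4.32424114e+02 1.85104566e+03]
```

View pics/c5.png

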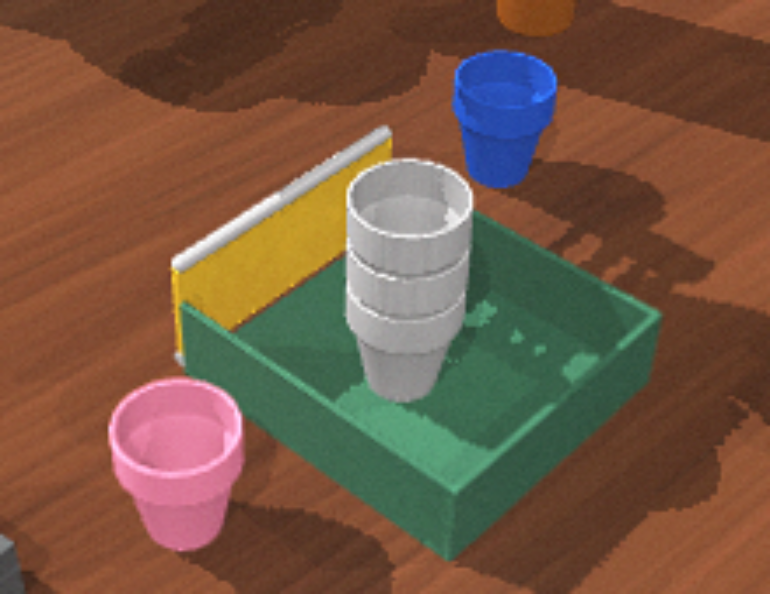

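The flap is shut: its normal is horizontal and its edge runs from crop (178,262) to (388,132). The stack at (408,280) stands upright and nested. Handing in.

```bash
python3 -c "
from workcell import close_job
print(close_job())"
```

```text
the job is handed in; nothing more can be done
None
```

Both loose cups are nested fully home in the tray cup and released, the yellow flap is shut against its stop, no other object was touched, and the job is handed in at about 21 s of the 72 s limit.

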